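Find the jaw gap that passes the feeler blade

TASK

One of the two slanted labelling jaws has been closed up too far. Draw the feeler blade straight up out of its wooden rack and try it in both gaps, at their slant, pressing lightly until the sprung jaw just gives, never forcing it. When both have been tried, lower it by hand, not dropping it, all the way to the floor of the gap that it fits, and let go of it there, leaving the spray bottle and the tape roll beside the work where they are.

Things in the scene. Friction and masses are not known exactly. Their poses are not given: they have to be found in the camera images.
- feeler_grip (a point): middle of the black grip of the feeler (loose, about 80 g): steel blade 5 mm thick, 26 wide, 55 long below a black grip 12 mm thick, 26 wide, 65 long; 120 mm overall. This point lies 87.5 mm above the tip and 32.5 mm below the top. x is across the thickness, y along the width, z from tip to grip (up in the rack)
- feeler_tip (a point): middle of the lower end of the feeler's blade, same axes as feeler_grip
- rack: wooden rack fixed to the worktop, foot 74 x 86 mm, block 56 x 70 mm, 45 mm high, in which the feeler stands upright in one slot 8.5 x 31 mm, floor 10 mm above the worktop (35 mm deep). Origin at the centre of its underside; x across the slot, y along it, z up
- jaw_1_gap: Gap of the first of two slanted jaws, outwardly alike: two grey steel plates 14 mm thick, top edges rounded (7 mm). Origin: mid-mouth, level with the plate tops, 100 mm above the worktop. z points up out of the gap, 30 deg from vertical, leaning to the robot; x across the gap; y level along it. Mouth 8 mm wide in x, 38 mm long in y between cheeks; floor 45 mm down along z
- jaw_2_gap: Gap of the second jaw, same shape. Origin: mid-mouth, level with the plate tops, 100 mm above the worktop. z points up out of the gap, 30 deg from vertical, leaning to the robot; x across the gap; y level along it. One of the two gaps (not told which; either side) narrows to 2.4 mm from 14 mm below the mouth, so the blade jams there; the other stays 8 mm wide to its floor
- jaw_1: the first jaw's dark steel foot plate, 120 x 86 x 8 mm, fixed to the worktop; origin on its underside, below the mouth; x away from the robot. A grey block on it carries the jaw on springs: pressed into along the gap, the jaw gives up to 8 mm (from about 2 N, 14 N at the end), then is hard. A black adjusting knob is on its far side
- jaw_2: the second jaw's dark steel foot plate, 120 x 86 x 8 mm, fixed to the worktop; origin on its underside, below the mouth; x away from the robot. A grey block on it carries the jaw on springs: pressed into along the gap, the jaw gives up to 8 mm (from about 2 N, 14 N at the end), then is hard. A black adjusting knob is on its far side
- mist_9_mid (a point): centre (half-way up) of a loose white spray bottle, 54 mm across and 198 mm high, a bystander on the left of the jaws
- tape_spare_mid (a point): centre of a loose roll of brown tape lying flat, 92 mm across and 48 mm high, a bystander in front of the jaws
Not all that is in view belongs to the job. What is shaped like the rack but orange or pink is not meant.

How it is judged:
By the outcome, as a careful person would: the job done as asked, in the order asked, and still so for the second after the job is handed in, with the robot touching nothing.
It also fails if it takes over 64 s, if anything falls off the work surface, if the arm or the gripper's body presses on something with over 40 N, if the wrist force passes 120 N, or if a joint passes its speed limit or range.

ROBOT

A 6-joint arm with a two-finger parallel gripper is mounted at the origin on a cart in front of the work surface, level with it; the furniture and walls round the work are solid. World frame = base frame: x ahead of the robot, y to its left, z up, the work surface at z = 0. Lengths are in m, angles in degrees, forces in N, time in s.
With the tool pointing down it reaches from about 0.35 to 0.925 m from the base axis. Payload 6.4 kg.
Tool frame: the origin (TCP) lies at the very end of the fingers, on their centre line; the grasp point (between the pads) lies 19 mm behind it; x points along the fingers, z is the direction in which the jaws open and shut, and the axes are right-handed (so a half turn about x gives the same grasp; the last joint's range is limited). The gripper opens to 85 mm and grips with 20 to 120 N. Pads are 22 mm wide; open, the fingers measure 114 mm over their backs; the gripper's body (76 mm by 85 mm) begins 54 mm behind the grasp point. The pads swing forward as they close: fully open they stand 13 mm farther back than shut.
Start: joints at [-78.787, 14.043, 89.255, -0, 76.702, -9.975], TCP at [0.235, -0.606, 0.194] pointing down, gripper open.
Joint ranges: [-179.41, 179.41], [-58.25, 129.5], [7.25, 145.43], [-54.29, 234.29], [11.92, 165.04], [-157.13, 157.13]. Speed limits (degrees/s): [147.25, 147.25, 180, 180, 180, 180].

INTERFACE

Orientations are given as a 3x3 rotation matrix whose columns are the frame's x, y, z axes.
In Python, from bench import robot gives the robot as it stands.
- The arm moves only by the tool arm_command, never from a script. Its argument "increments" is a list of rows, each an object of numbers: "rx", "ry", "rz": the turn, a rotation vector about the tool's x, y, z in rad; "tx", "ty", "tz": the shift along the tool's x, y, z in mm; "claw": the closure, from -1 (fully open) to 1 (shut). A call has exactly 10 rows; each row is the pose to reach, as a shift and turn from the pose commanded when the call began, along the tool's axes at that moment; what a row does not reach only later rows make up. A row lasts 1/12 s, in which the tool goes at most 41.7 mm and 7.16 degrees, less where a joint would pass 70% of its speed; a pose out of reach is approached as far as the arm can. A call with a gripper value outside its range is refused whole. The fingers move at their own pace and stop on an object; the grip force is fixed at half the most. Time passes only in rows, so rows that repeat a pose let the fingers close, or fill a call up. It gives the time, the measured TCP pose, the force and the opening at its end, in the units of the state.
- robot.sense(): the state, without advancing time (a new reading comes with each control period).
- robot.snapshot(name): name is "side" or "top"; returns a dict with "pixels" (420x560x3 uint8, red, green, blue), "range_z" (420x560 float32, m along the optical axis (not along the pixel's ray), 0 where there is no reading), "mtx" (3x3 intrinsics, pixels), "R" (3x3) and "t" (3): a world point X has camera coordinates R X + t. Camera axes: x right, y down, z forward; pixel columns grow to the right and rows downward; lengths in m; the calibration is good to about 2 mm. A picture is of the moment at which its call begins.
- robot.finish_job(): hands the job in, once; it reports no verdict.
The state is a dict: "clock": time; "joint_pos": joint angles; "qvel": joint speeds; "effort": joint torques, N m; "ee_pos": TCP position; "orientation": TCP orientation; "contact_force": force on the tool from outside, world axes, zero at the start; "ft_torque": the same for the moment, N m; "width": finger opening in m.
Only numpy, scipy, OpenCV 4.12 (cv2) and the standard library are available. Lean on these libraries where they do the work, as an engineer would, in place of code of your own. Each camera call takes 0.05 s, during which the arm holds its last target. There are 200 camera calls.

## Working session

There is one attempt and no reset: what is moved stays moved. The work goes in short steps, Python scripts to look and compute and a tool call to move; the robot and the scene stay as the last step left them, time stands still between calls to the robot, and variables do not carry over. Pictures are saved under pics/ and viewed, about 8 in all and at most 12, crops included, and the job is handed in when it is done.

Besides the shell and the picture viewer there is one more tool, called after "Emit:" in YAML: its name, and indented under it one key for each argument. arm_command: Moves the arm, as the interface text tells. Its arguments: {"type":"object","properties":{"increments":{"type":"array"}},"required":["increments"]}

```bash
mkdir -p pics; cat > h.py <<'E'
import numpy as np, cv2
from bench import robot
np.set_printoptions(precision=4,suppress=True)
def snap(n,f=None):
    s=robot.snapshot(n)
    if f: cv2.imwrite('pics/'+f,s['pixels'][:,:,::-1])
    return s
def cloud(s):
    z=s['range_z'];v,u=np.indices(z.shape);K=s['mtx']
    c=np.stack([(u-K[0,2])/K[0,0]*z,(v-K[1,2])/K[1,1]*z,z],-1)
    P=(c-s['t'])@s['R'];P[z==0]=np.nan
    return P
E
python3 - <<'E'
from h import *
for n in('side','top'):
    s=snap(n,n+'0.png');np.savez(n+'0.npz',P=cloud(s),**s);print(n,s['mtx'],s['R'],s['t'])
print(robot.sense())
E
```

```text
side [[494.9059   0.     288.5102]
 [  0.     494.9059 207.0456]
 [  0.       0.       1.    ]] [[ 0.3461  0.9381 -0.0106]
 [ 0.8209 -0.3083 -0.4808]
 [-0.4543  0.1577 -0.8768]] [-0.1451 -0.3942  1.5878]
top [[385.9476   0.     277.6134]
 [  0.     385.9476 206.7376]
 [  0.       0.       1.    ]] [[ 0.0171 -0.9999  0.0019]
 [-0.9905 -0.0172 -0.1364]
 [ 0.1364  0.0005 -0.9907]] [-0.0426  0.5496  1.0159]
{'clock': 0.1, 'joint_pos': array([-78.7867,  14.0806,  89.318 ,   0.0002,  76.7026,  -9.9764]), 'qvel': array([ 0.1001, -0.0577, -0.138 , -0.0319, -0.0205, -0.115 ]), 'effort': array([  0.0001, -43.0671, -32.7128,  -0.0002,   0.0028,  -0.    ]), 'ee_pos': array([ 0.2348, -0.6055,  0.1926]), 'orientation': array([[-0.0003,  0.9324,  0.3615],
       [ 0.0017,  0.3615, -0.9324],
       [-1.    ,  0.0003, -0.0017]]), 'contact_force': array([-1.0374, -0.916 , -0.2242]), 'ft_torque': array([ 0.0342, -0.0413,  0.0405]), 'width': 0.08529045123610576}
```

View pics/top0.png

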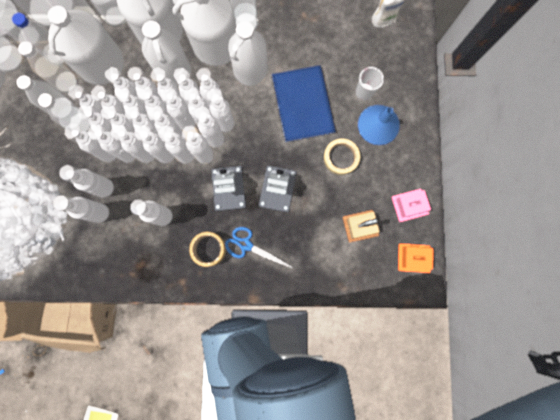

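View pics/side0.png

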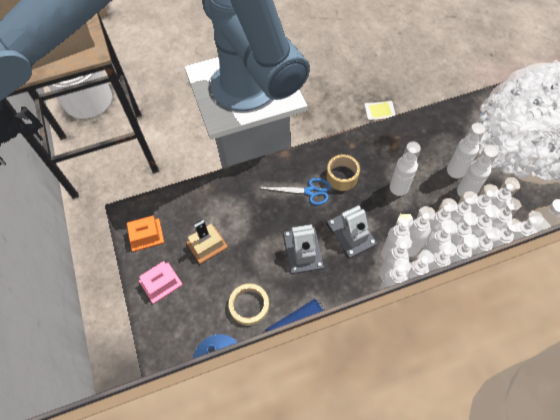

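The top view shows the wooden rack at (362,226), the jaws at (228,188) and (277,189), the tape at (207,249) and the bottle at (153,213). The side view shows the rack at (205,243), and the jaws at (303,248) and (353,230). Next I'll take enlarged crops and measure from depth.

```bash
python3 - <<'E'
from h import *
T=np.load('top0.npz');S=np.load('side0.npz')
a=cv2.resize(T['pixels'][150:250,195:395],None,fx=4,fy=4,interpolation=cv2.INTER_CUBIC)
a=a[:, :]
b=cv2.resize(S['pixels'][195:275,180:380],None,fx=4,fy=4,interpolation=cv2.INTER_CUBIC)
cv2.imwrite('pics/crop.png',cv2.resize(np.vstack([a,b]),(667,600))[:,:,::-1])
for D,n,boxes in((T,'top',[(340,205,388,248),(210,160,248,215),(258,160,298,215)]),(S,'side',[(180,215,230,265),(280,220,328,275),(328,200,378,258)])):
  P=D['P'];hsv=cv2.cvtColor(D['pixels'],cv2.COLOR_RGB2HSV)
  for i,(u0,v0,u1,v1) in enumerate(boxes):
    Q=P[v0:v1,u0:u1].reshape(-1,3);h=hsv[v0:v1,u0:u1].reshape(-1,3)
    print(n,i)
    for lo,hi in [(.004,.016),(.036,.055),(.055,.085),(.085,.095),(.095,.107),(.107,.15)]:
      m=(Q[:,2]>lo)&(Q[:,2]<hi)
      if m.sum()>5:
        r=cv2.minAreaRect((Q[m,:2]*1000).astype(np.float32));print(lo,hi,m.sum(),Q[m].mean(0),'rect',np.round(r[0],1),np.round(r[1],1),round(r[2],1))
E
```

```text
top 0
0.004 0.016 337 [ 0.5022 -0.2615  0.0092] rect [ 505.  -274.1] [117.6 132.6] 1.3
0.036 0.055 461 [ 0.504  -0.2611  0.0458] rect [ 505.4 -264.3] [55.9 70.7] 13.8
0.055 0.085 12 [ 0.5022 -0.2545  0.0737] rect [ 500.4 -261.7] [24.5  9.3] 75.1
0.085 0.095 7 [ 0.502  -0.258   0.0901] rect [ 500.  -263.4] [27.2  9.3] 81.1
0.107 0.15 67 [ 0.5047 -0.2626  0.1285] rect [ 505.1 -264.3] [13. 27.] 11.7
top 1
0.004 0.016 828 [0.5945 0.1026 0.0087] rect [609.7 107.4] [156.8 105.5] 1.6
0.036 0.055 29 [0.6414 0.1056 0.051 ] rect [638.4 106.8] [57.  25.2] 70.8
0.055 0.085 81 [0.6231 0.1053 0.0716] rect [616.7 108.4] [54.3 53.9] 10.3
0.085 0.095 141 [0.5996 0.1072 0.0912] rect [609.6 109.3] [61.  55.2] 2.6
0.095 0.107 185 [0.6059 0.1078 0.1008] rect [609.8 108.6] [57.9 50.8] 8.8
0.107 0.15 31 [0.605  0.1086 0.1084] rect [605.4 108.4] [ 9.7 46.7] 5.5
top 2
0.004 0.016 872 [ 0.5984 -0.0311  0.0088] rect [612.1 -31.7] [155.9 111.6] 1.0
0.036 0.055 24 [ 0.6431 -0.0384  0.0529] rect [643.4 -37. ] [47.4  8. ] 81.8
0.055 0.085 83 [ 0.6216 -0.036   0.0727] rect [614.6 -33.7] [53.1 59.3] 78.5
0.085 0.095
[... 926 characters left out ...]
66.  37.8] 50.2
0.085 0.095 197 [ 0.61   -0.0309  0.0908] rect [613.7 -30. ] [58.3 64.2] 84.9
0.095 0.107 184 [ 0.6121 -0.0309  0.1003] rect [612.9 -30.5] [51.5 55.4] 81.7
0.107 0.15 15 [ 0.6112 -0.0271  0.1079] rect [609.9 -29. ] [44.   6.7] 75.1
side 2
0.004 0.016 552 [0.6204 0.0975 0.0075] rect [597.4 121.9] [121.8 164.5] 89.7
0.036 0.055 148 [0.6397 0.1085 0.0486] rect [622.9 110.5] [53.  51.4] 8.1
0.055 0.085 188 [0.6246 0.1025 0.0708] rect [622.6 103.2] [75.4 43.8] 57.8
0.085 0.095 197 [0.6066 0.1071 0.0909] rect [613.  110.9] [63.6 58.7] 9.3
0.095 0.107 171 [0.6124 0.1092 0.1008] rect [612.6 110.3] [56.6 50.8] 17.5
0.107 0.15 8 [0.6082 0.1113 0.1079] rect [608.3 110.8] [ 5.1 46.6] 0.8
```

View pics/crop.png

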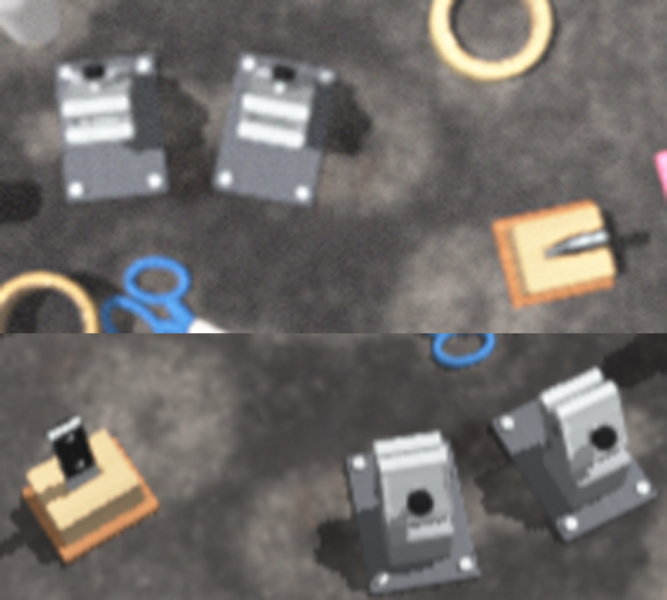

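The crop shows the black grip standing in the plain wood rack, and both jaws with two bright rounded lips and a dark gap between them. The depth heights match the given sizes: rack top 45 mm, feeler top 130 mm. Next: jaw yaw and mouth.

```bash
python3 - <<'E'
from h import *
T=np.load('top0.npz');S=np.load('side0.npz')
print('cams',-T['R'].T@T['t'],-S['R'].T@S['t'])
def ray(D,uv,z):
    d=np.c_[uv,np.ones(len(uv))]@np.linalg.inv(D['mtx']).T@D['R'];C=-D['R'].T@D['t']
    return C+d*((z-C[2])/d[:,2])[:,None]
for n,D,boxes in(('top',T,[(207,158,250,215),(256,158,300,215)]),):
  for u0,v0,u1,v1 in boxes:
    g=D['pixels'][v0:v1,u0:u1].astype(float).mean(2)
    # bolts: small bright blobs at low height
    z=D['P'][v0:v1,u0:u1,2]
    m=((g>165)&(z<.025)).astype(np.uint8)
    k,l,st,c=cv2.connectedComponentsWithStats(m)
    for i in range(1,k):
      if st[i,4]>=3:
        ii=np.argwhere(l==i);w=g[l==i]-120;p=(ii*w[:,None]).sum(0)/w.sum()
        print(n,'bolt',st[i,4],p[::-1]+[u0,v0],ray(D,[[p[1]+u0,p[0]+v0]],.011))
# profiles in jaw frame
for n,D in(('top',T),('side',S)):
  Q=D['P'].reshape(-1,3)
  for o,yaw in(((.596,.109),6),((.598,-.031),-10)):
    a=np.radians(yaw);M=np.array([[np.cos(a),np.sin(a)],[-np.sin(a),np.cos(a)]])
    q=(Q[:,:2]-o)@M.T*1000;m=(abs(q[:,1])<17)&(abs(q[:,0])<40)&(Q[:,2]>.06)
    print(n,o)
    for x in range(-30,34,3):
      k=m&(abs(q[:,0]-x)<1.5)
      if k.sum(): print((x,round(np.median(Q[k,2])*1e3,1),k.sum()),end=' ')
    print()
E
```

```text
cams [ 0.4066 -0.0336  1.0814] [ 1.0951 -0.2358  1.2012]
top bolt 15 [237.5382 169.1298] [[0.6597 0.0824 0.011 ]]
top bolt 13 [214.2225 171.4603] [[0.6517 0.1483 0.011 ]]
top bolt 3 [214.     189.9826] [[0.5984 0.1468 0.011 ]]
top bolt 5 [217.9642 193.    ] [[0.59   0.1353 0.011 ]]
top bolt 5 [226.9643 192.    ] [[0.5933 0.1101 0.011 ]]
top bolt 19 [240.8518 203.7918] [[0.5605 0.07   0.011 ]]
top bolt 19 [217.3389 206.2737] [[0.5523 0.1356 0.011 ]]
top bolt 18 [269.2098 168.8347] [[ 0.6621 -0.0074  0.011 ]]
top bolt 8 [292.2171 172.2771] [[ 0.6533 -0.0728  0.011 ]]
top bolt 3 [272.0472 192.    ] [[ 0.5955 -0.0167  0.011 ]]
top bolt 3 [277.044 193.   ] [[ 0.5929 -0.0308  0.011 ]]
top bolt 4 [282.5536 194.    ] [[ 0.5903 -0.0464  0.011 ]]
top bolt 19 [262.1524 203.1192] [[0.5634 0.0104 0.011 ]]
top bolt 18 [285.1507 207.3451] [[ 0.5526 -0.0542  0.011 ]]
top (0.596, 0.109)
(-15, np.float64(93.5), np.int64(22)) (-12, np.float64(96.2), np.int64(15)) (-9, np.float64(97.1), np.int64(16)) (-6, np.float64(95.8), np.int64(11)) (-3, np.float64(92.7), np.int64(11)) (0, np.float64(87.8), np.int64
[... 1736 characters left out ...]
p.int64(17)) 
side (0.598, -0.031)
(-18, np.float64(88.5), np.int64(1)) (-15, np.float64(92.6), np.int64(4)) (-12, np.float64(94.6), np.int64(16)) (-9, np.float64(93.4), np.int64(18)) (-6, np.float64(92.5), np.int64(18)) (-3, np.float64(92.7), np.int64(10)) (0, np.float64(98.7), np.int64(1)) (3, np.float64(102.3), np.int64(4)) (6, np.float64(103.9), np.int64(11)) (9, np.float64(105.9), np.int64(15)) (12, np.float64(105.1), np.int64(16)) (15, np.float64(101.6), np.int64(31)) (18, np.float64(96.7), np.int64(27)) (21, np.float64(90.6), np.int64(22)) (24, np.float64(87.1), np.int64(23)) (27, np.float64(80.4), np.int64(18)) (30, np.float64(75.3), np.int64(13)) (33, np.float64(73.4), np.int64(14))
```

```bash
cat >> h.py <<'E'
from scipy.spatial.transform import Rotation as Ro
def inc(p,R):
    s=robot.sense();O=s['orientation']
    print('t',s['clock'],'ee',s['ee_pos'],'F',s['contact_force'],'w',s['width'])
    print('shift mm',O.T@(np.array(p)-s['ee_pos'])*1e3,'rot',Ro.from_matrix(O.T@R).as_rotvec())
def pose(yaw,tilt):  # tool rotation: x along fingers, tilted forward by tilt deg
    return Ro.from_euler('ZY',[yaw,-tilt],degrees=True).as_matrix()@np.array([[0,0,1],[0,1,0],[-1,0,0.]])
A=np.array([.593,.107,.1]);B=np.array([.594,-.0283,.1]);YA,YB=7.1,-9.8
E
python3 - <<'E'
from h import *
print(pose(0,30))
inc([.5055,-.2635,.185],pose(13,0))
E
```

```text
[[ 0.5    0.     0.866]
 [ 0.     1.     0.   ]
 [-0.866  0.     0.5  ]]
t 0.1 ee [ 0.2348 -0.6055  0.1926] F [-1.0374 -0.916  -0.2242] w 0.08529045123610576
shift mm [   8.0856  375.9825 -221.0164] rot [-1.4279 -0.0012 -0.0015]
```

Emit:
arm_command:
  increments:
    - {"rx": -1.43, "ry": 0, "rz": 0, "tx": 8, "ty": 376, "tz": -221, "claw": -1}
    - {"rx": -1.43, "ry": 0, "rz": 0, "tx": 8, "ty": 376, "tz": -221, "claw": -1}
    - {"rx": -1.43, "ry": 0, "rz": 0, "tx": 8, "ty": 376, "tz": -221, "claw": -1}
    - {"rx": -1.43, "ry": 0, "rz": 0, "tx": 8, "ty": 376, "tz": -221, "claw": -1}
    - {"rx": -1.43, "ry": 0, "rz": 0, "tx": 8, "ty": 376, "tz": -221, "claw": -1}
    - {"rx": -1.43, "ry": 0, "rz": 0, "tx": 8, "ty": 376, "tz": -221, "claw": -1}
    - {"rx": -1.43, "ry": 0, "rz": 0, "tx": 8, "ty": 376, "tz": -221, "claw": -1}
    - {"rx": -1.43, "ry": 0, "rz": 0, "tx": 8, "ty": 376, "tz": -221, "claw": -1}
    - {"rx": -1.43, "ry": 0, "rz": 0, "tx": 8, "ty": 376, "tz": -221, "claw": -1}
    - {"rx": -1.43, "ry": 0, "rz": 0, "tx": 8, "ty": 376, "tz": -221, "claw": -1}

```text
clock: 0.93
ee_pos: [0.4942, -0.2774, 0.1856]
orientation: [[-0.0, -0.055, 0.998], [0.0, 0.998, 0.055], [-1.0, 0.0, -0.0]]
contact_force: [1.0, -0.9, 0.1]
width: 0.0854
```

```bash
python3 -c "
from h import *
inc([.5055,-.2635,.165],pose(13,0))"
```

```text
t 0.9333 ee [ 0.4942 -0.2774  0.1856] F [ 0.9837 -0.8992  0.0613] w 0.08540893451027738
shift mm [20.6068 13.2478 12.0509] rot [-0.1718 -0.0003 -0.0003]
```

Emit:
arm_command:
  increments:
    - {"rx": -0.172, "ry": 0, "rz": 0, "tx": 10, "ty": 13.2, "tz": 12, "claw": -1}
    - {"rx": -0.172, "ry": 0, "rz": 0, "tx": 20, "ty": 13.2, "tz": 12, "claw": -1}
    - {"rx": -0.172, "ry": 0, "rz": 0, "tx": 20, "ty": 13.2, "tz": 12, "claw": -1}
    - {"rx": -0.172, "ry": 0, "rz": 0, "tx": 20, "ty": 13.2, "tz": 12, "claw": -1}
    - {"rx": -0.172, "ry": 0, "rz": 0, "tx": 20, "ty": 13.2, "tz": 12, "claw": -1}
    - {"rx": -0.172, "ry": 0, "rz": 0, "tx": 20, "ty": 13.2, "tz": 12, "claw": -1}
    - {"rx": -0.172, "ry": 0, "rz": 0, "tx": 20, "ty": 13.2, "tz": 12, "claw": -1}
    - {"rx": -0.172, "ry": 0, "rz": 0, "tx": 20, "ty": 13.2, "tz": 12, "claw": -1}
    - {"rx": -0.172, "ry": 0, "rz": 0, "tx": 20, "ty": 13.2, "tz": 12, "claw": -1}
    - {"rx": -0.172, "ry": 0, "rz": 0, "tx": 20, "ty": 13.2, "tz": 12, "claw": -1}

```text
clock: 1.77
ee_pos: [0.5048, -0.266, 0.1661]
orientation: [[0.0, -0.219, 0.976], [-0.0, 0.976, 0.219], [-1.0, -0.0, 0.0]]
contact_force: [-0.2, 0.4, 0.1]
width: 0.0852
```

```bash
python3 -c "
from h import *
inc([.5055,-.2635,.0785],pose(13,0))
s=snap('side');c=s['pixels'][150:290,140:300]
cv2.imwrite('pics/c3.png',cv2.resize(c,None,fx=4,fy=4,interpolation=cv2.INTER_CUBIC)[:,:,::-1])"
```

```text
t 1.7667 ee [ 0.5048 -0.266   0.1661] F [-0.2299  0.3976  0.0892] w 0.08522831675284212
shift mm [87.641   2.2617  1.2164] rot [-0.0066  0.0002  0.0002]
```

View pics/c3.png

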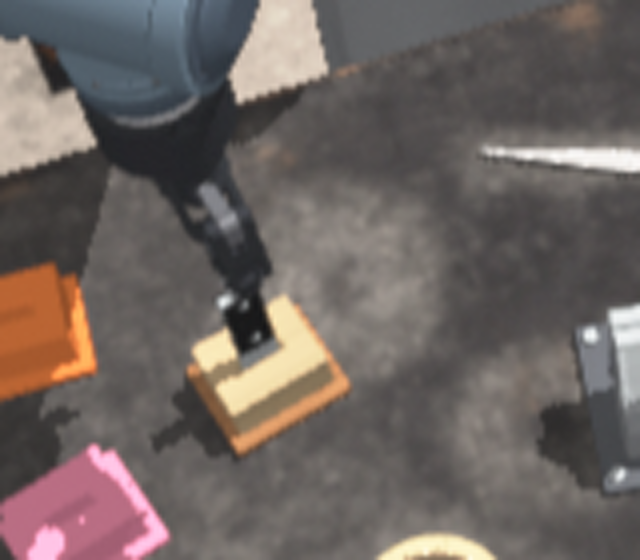

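The fifth picture (the c3 crop) shows the open fingers straddling the black grip at about (245,320), in line with the slot. I'll go down and close.

Emit:
arm_command:
  increments:
    - {"rx": -0.006, "ry": 0, "rz": 0, "tx": 15, "ty": 2.3, "tz": 1.2, "claw": -1}
    - {"rx": -0.006, "ry": 0, "rz": 0, "tx": 35, "ty": 2.3, "tz": 1.2, "claw": -1}
    - {"rx": -0.006, "ry": 0, "rz": 0, "tx": 55, "ty": 2.3, "tz": 1.2, "claw": -1}
    - {"rx": -0.006, "ry": 0, "rz": 0, "tx": 75, "ty": 2.3, "tz": 1.2, "claw": -1}
    - {"rx": -0.006, "ry": 0, "rz": 0, "tx": 87, "ty": 2.3, "tz": 1.2, "claw": -1}
    - {"rx": -0.006, "ry": 0, "rz": 0, "tx": 87, "ty": 2.3, "tz": 1.2, "claw": -1}
    - {"rx": -0.006, "ry": 0, "rz": 0, "tx": 87, "ty": 2.3, "tz": 1.2, "claw": 0.2}
    - {"rx": -0.006, "ry": 0, "rz": 0, "tx": 87, "ty": 2.3, "tz": 1.2, "claw": 0.5}
    - {"rx": -0.006, "ry": 0, "rz": 0, "tx": 87, "ty": 2.3, "tz": 1.2, "claw": 0.6}
    - {"rx": -0.006, "ry": 0, "rz": 0, "tx": 87, "ty": 2.3, "tz": 1.2, "claw": 0.6}

```text
clock: 2.65
ee_pos: [0.5063, -0.2638, 0.0804]
orientation: [[0.002, -0.225, 0.974], [-0.002, 0.974, 0.225], [-1.0, -0.002, 0.002]]
contact_force: [0.6, -0.8, 0.4]
width: 0.0393
```

```bash
python3 -c "
from h import *
inc([.5055,-.2635,.0785],pose(13,0))"
```

```text
t 2.65 ee [ 0.5063 -0.2638  0.0804] F [ 0.579  -0.8458  0.3966] w 0.03930529470807252
shift mm [ 1.8719  0.4812 -0.7354] rot [0.0001 0.0015 0.002 ]
```

Emit:
arm_command:
  increments:
    - {"tx": 0, "ty": 0, "tz": -0.7, "claw": 0.75}
    - {"tx": 0, "ty": 0, "tz": -0.7, "claw": 1}
    - {"tx": 0, "ty": 0, "tz": -0.7, "claw": 1}
    - {"tx": 0, "ty": 0, "tz": -0.7, "claw": 1}
    - {"tx": 0, "ty": 0, "tz": -0.7, "claw": 1}
    - {"tx": 0, "ty": 0, "tz": -0.7, "claw": 1}
    - {"tx": 0, "ty": 0, "tz": -0.7, "claw": 1}
    - {"tx": 0, "ty": 0, "tz": -0.7, "claw": 1}
    - {"tx": 0, "ty": 0, "tz": -0.7, "claw": 1}
    - {"tx": 0, "ty": 0, "tz": -0.7, "claw": 1}

```text
validation failed for argument at $.in...
```

Emit:
arm_command:
  increments:
    - {"rx": 0, "ry": 0, "rz": 0, "tx": 0, "ty": 0, "tz": -0.7, "claw": 0.75}
    - {"rx": 0, "ry": 0, "rz": 0, "tx": 0, "ty": 0, "tz": -0.7, "claw": 1}
    - {"rx": 0, "ry": 0, "rz": 0, "tx": 0, "ty": 0, "tz": -0.7, "claw": 1}
    - {"rx": 0, "ry": 0, "rz": 0, "tx": 0, "ty": 0, "tz": -0.7, "claw": 1}
    - {"rx": 0, "ry": 0, "rz": 0, "tx": 0, "ty": 0, "tz": -0.7, "claw": 1}
    - {"rx": 0, "ry": 0, "rz": 0, "tx": 0, "ty": 0, "tz": -0.7, "claw": 1}
    - {"rx": 0, "ry": 0, "rz": 0, "tx": 0, "ty": 0, "tz": -0.7, "claw": 1}
    - {"rx": 0, "ry": 0, "rz": 0, "tx": 0, "ty": 0, "tz": -0.7, "claw": 1}
    - {"rx": 0, "ry": 0, "rz": 0, "tx": 0, "ty": 0, "tz": -0.7, "claw": 1}
    - {"rx": 0, "ry": 0, "rz": 0, "tx": 0, "ty": 0, "tz": -0.7, "claw": 1}

```text
clock: 3.48
ee_pos: [0.5053, -0.2637, 0.0797]
orientation: [[0.001, -0.225, 0.974], [-0.001, 0.974, 0.225], [-1.0, -0.001, 0.001]]
contact_force: [-0.6, -0.6, 5.7]
width: 0.0102
```

Emit:
arm_command:
  increments:
    - {"rx": 0, "ry": 0, "rz": 0, "tx": -6, "ty": 0, "tz": 0, "claw": 1}
    - {"rx": 0, "ry": 0, "rz": 0, "tx": -16, "ty": 0, "tz": 0, "claw": 1}
    - {"rx": 0, "ry": 0, "rz": 0, "tx": -28, "ty": 0, "tz": 0, "claw": 1}
    - {"rx": 0, "ry": 0, "rz": 0, "tx": -40, "ty": 0, "tz": 0, "claw": 1}
    - {"rx": 0, "ry": 0, "rz": 0, "tx": -55, "ty": 0, "tz": 0, "claw": 1}
    - {"rx": 0, "ry": 0, "rz": 0, "tx": -70, "ty": 0, "tz": 0, "claw": 1}
    - {"rx": 0, "ry": 0, "rz": 0, "tx": -85, "ty": 0, "tz": 0, "claw": 1}
    - {"rx": 0, "ry": 0, "rz": 0, "tx": -100, "ty": 0, "tz": 0, "claw": 1}
    - {"rx": 0, "ry": 0, "rz": 0, "tx": -110, "ty": 0, "tz": 0, "claw": 1}
    - {"rx": 0, "ry": 0, "rz": 0, "tx": -110, "ty": 0, "tz": 0, "claw": 1}

```text
clock: 4.32
ee_pos: [0.5063, -0.2644, 0.1927]
orientation: [[0.005, -0.225, 0.974], [-0.004, 0.974, 0.225], [-1.0, -0.005, 0.004]]
contact_force: [0.9, 0.4, -1.3]
width: 0.0102
```

```bash
cat >> h.py <<'E'
L=.0697 # tip beyond TCP
def jaw(o,y,up,dx=0,dy=0):  # TCP pose with tip 'up' m out of the mouth
    R=pose(y,30); return o-R[:,0]*(up+L)+R[:,2]*dx+R[:,1]*dy,R
E
python3 -c "
from h import *
p,R=jaw(B,YB,.035);print(p);inc(p,R)"
```

```text
[ 0.5424 -0.0194  0.1907]
t 4.3167 ee [ 0.5063 -0.2644  0.1927] F [ 0.8753  0.4032 -1.2576] w 0.010220449079544657
shift mm [  1.2877 230.5844  90.3537] rot [ 0.3899 -0.512  -0.1004]
```

Emit:
arm_command:
  increments:
    - {"rx": 0.39, "ry": -0.512, "rz": -0.1, "tx": -7.4, "ty": 229, "tz": 85.5, "claw": 1}
    - {"rx": 0.39, "ry": -0.512, "rz": -0.1, "tx": -7.4, "ty": 229, "tz": 85.5, "claw": 1}
    - {"rx": 0.39, "ry": -0.512, "rz": -0.1, "tx": -7.4, "ty": 229, "tz": 85.5, "claw": 1}
    - {"rx": 0.39, "ry": -0.512, "rz": -0.1, "tx": -7.4, "ty": 229, "tz": 85.5, "claw": 1}
    - {"rx": 0.39, "ry": -0.512, "rz": -0.1, "tx": -7.4, "ty": 229, "tz": 85.5, "claw": 1}
    - {"rx": 0.39, "ry": -0.512, "rz": -0.1, "tx": -7.4, "ty": 229, "tz": 85.5, "claw": 1}
    - {"rx": 0.39, "ry": -0.512, "rz": -0.1, "tx": -7.4, "ty": 229, "tz": 85.5, "claw": 1}
    - {"rx": 0.39, "ry": -0.512, "rz": -0.1, "tx": -7.4, "ty": 229, "tz": 85.5, "claw": 1}
    - {"rx": 0.39, "ry": -0.512, "rz": -0.1, "tx": -7.4, "ty": 229, "tz": 85.5, "claw": 1}
    - {"rx": 0.39, "ry": -0.512, "rz": -0.1, "tx": -7.4, "ty": 229, "tz": 85.5, "claw": 1}

```text
clock: 5.15
ee_pos: [0.5368, -0.0221, 0.1964]
orientation: [[0.488, 0.172, 0.856], [-0.082, 0.985, -0.151], [-0.869, 0.003, 0.495]]
contact_force: [-0.3, -0.8, -0.7]
width: 0.0103
```

```bash
python3 -c "
from h import *
p,R=jaw(B,YB,.025);print(p);inc(p,R)
s=snap('side','s4.png');c=s['pixels'][180:280,250:390]
t=snap('top','t4.png');d=t['pixels'][140:240,210:350]
np.savez('s4.npz',P=cloud(s),**s);np.savez('t4.npz',P=cloud(t),**t)
cv2.imwrite('pics/c4.png',cv2.resize(np.hstack([c,d]),None,fx=2.85,fy=4,interpolation=cv2.INTER_CUBIC)[:,:,::-1])"
```

```text
[ 0.5473 -0.0202  0.182 ]
t 5.15 ee [ 0.5368 -0.0221  0.1964] F [-0.2798 -0.7851 -0.6942] w 0.010273448919573882
shift mm [17.5048  3.6204  1.5753] rot [-0.003  -0.0056 -0.0018]
```

View pics/c4.png

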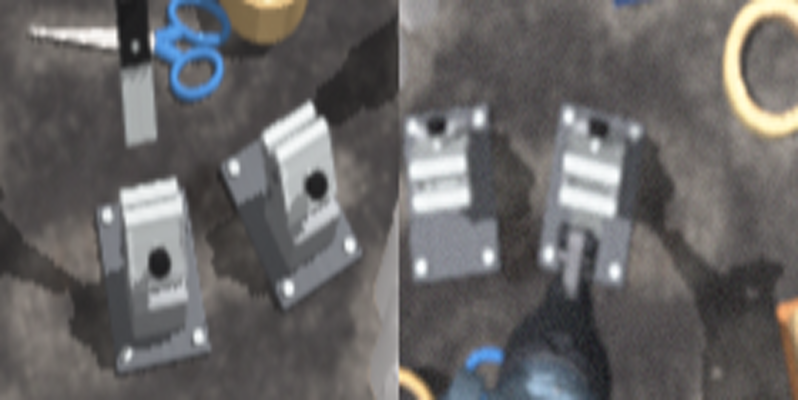

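The sixth picture shows the blade (side crop at about (140,105)) held above jaw B's mouth, close to the right slant. I'll compare the held blade's depth points with the pose predicted from the arm.

```bash
python3 - <<'E'
from h import *
D=np.load('s4.npz');s=robot.sense();O=s['orientation'];p=s['ee_pos']
q=(D['P'][170:235,280:325].reshape(-1,3)-p)@O*1e3   # tool coords
for a,b in((18,24),(24,32),(32,40),(40,48),(48,56),(56,64),(64,75)):
  m=(q[:,0]>a)&(q[:,0]<b)&(abs(q[:,1])<25)&(abs(q[:,2])<15)
  if m.sum(): print(a,b,m.sum(),'y mid',(q[m,1].min()+q[m,1].max())/2,np.ptp(q[m,1]),'z med',np.median(q[m,2]))
# same camera: mouth of B lips in gap frame, origin B
for n in('s4.npz','t4.npz'):
  P=np.load(n)['P'].reshape(-1,3);R=pose(YB,30);g=(P-B)@R*1e3 # x down the gap,y,z across
  m=(abs(g[:,1])<30)&(abs(g[:,2])<22)&(g[:,0]>-6)&(g[:,0]<25)
  print(n,'y range lips',np.percentile(g[m&(abs(g[:,0])<3),1],[2,98]))
  for z in range(-20,22,2):
    k=m&(abs(g[:,2]-z)<1)&(abs(g[:,1])<16)
    if k.sum():print((z,round(np.median(g[k,0]),1),k.sum()),end=' ')
  print()
E
```

```text
18 24 23 y mid 0.35102644819729356 25.33355798337993 z med 3.245898284011765
24 32 30 y mid 1.0262220020217043 25.777522381541807 z med 2.305517712707889
32 40 31 y mid 1.2249117105509812 24.956816438319706 z med 2.2228321796595107
40 48 31 y mid 0.5474135925156514 24.5653165801586 z med 2.4490836786945382
48 56 33 y mid 0.7603326166370357 24.429053385402675 z med 1.7505540560602681
56 64 30 y mid 1.7057769396632416 25.51066652722376 z med 2.4327577292778617
64 75 30 y mid 0.7321056371902852 24.988740762513153 z med 2.120164624027371
s4.npz y range lips [-23.0755  25.2332]
(-14, np.float64(2.1), np.int64(4)) (-12, np.float64(2.5), np.int64(9)) (-10, np.float64(3.1), np.int64(9)) (-8, np.float64(3.4), np.int64(8)) (-6, np.float64(4.1), np.int64(15)) (-4, np.float64(5.9), np.int64(9)) (-2, np.float64(5.2), np.int64(7)) (0, np.float64(7.2), np.int64(1)) (2, np.float64(5.3), np.int64(1)) (6, np.float64(3.3), np.int64(2)) (8, np.float64(2.4), np.int64(3)) (10, np.float64(1.8), np.int64(2)) (12, np.float64(2.9), np.int64(10)) (14, np.float64(6.6), np.int64(24)) (16, np.float64(13.9), np.int64(34)) (18, np.float64(14.3), np.int64(35)) (20, np.float64(10.5), np.int64(18)) 
t4.npz y range lips [-24.2309  23.4417]
(-14, np.float64(-0.8), np.int64(4)) (-12, np.float64(-1.3), np.int64(10)) (-10, np.float64(-0.3), np.int64(6)) (-8, np.float64(-0.9), np.int64(11)) (-6, np.float64(2.3), np.int64(17)) (-4, np.float64(10.9), np.int64(35)) (-2, np.float64(20.7), np.int64(3)) (6, np.float64(2.6), np.int64(4)) (8, np.float64(0.3), np.int64(9)) (10, np.float64(0.4), np.int64(7)) (12, np.float64(-1.9), np.int64(9)) (14, np.float64(-0.2), np.int64(12)) (16, np.float64(0.8), np.int64(15)) (18, np.float64(14.6), np.int64(29)) (20, np.float64(10.2), np.int64(10))
```

Emit:
arm_command:
  increments:
    - {"rx": -0.003, "ry": -0.006, "rz": -0.002, "tx": 5, "ty": 4, "tz": 1, "claw": 1}
    - {"rx": -0.003, "ry": -0.006, "rz": -0.002, "tx": 10, "ty": 4, "tz": 1, "claw": 1}
    - {"rx": -0.003, "ry": -0.006, "rz": -0.002, "tx": 15, "ty": 4, "tz": 1, "claw": 1}
    - {"rx": -0.003, "ry": -0.006, "rz": -0.002, "tx": 20, "ty": 4, "tz": 1, "claw": 1}
    - {"rx": -0.003, "ry": -0.006, "rz": -0.002, "tx": 25, "ty": 4, "tz": 1, "claw": 1}
    - {"rx": -0.003, "ry": -0.006, "rz": -0.002, "tx": 30, "ty": 4, "tz": 1, "claw": 1}
    - {"rx": -0.003, "ry": -0.006, "rz": -0.002, "tx": 34, "ty": 4, "tz": 1, "claw": 1}
    - {"rx": -0.003, "ry": -0.006, "rz": -0.002, "tx": 37, "ty": 4, "tz": 1, "claw": 1}
    - {"rx": -0.003, "ry": -0.006, "rz": -0.002, "tx": 37, "ty": 4, "tz": 1, "claw": 1}
    - {"rx": -0.003, "ry": -0.006, "rz": -0.002, "tx": 37, "ty": 4, "tz": 1, "claw": 1}

```text
clock: 6.08
ee_pos: [0.5562, -0.0201, 0.1645]
orientation: [[0.493, 0.169, 0.853], [-0.084, 0.986, -0.146], [-0.866, 0.0, 0.5]]
contact_force: [-0.4, -0.2, -0.2]
width: 0.0101
```

```bash
cat >> h.py <<'E'
def st(o,y):
    s=robot.sense();R=pose(y,30);e=(s['ee_pos']+s['orientation'][:,0]*L-o)@R*1e3
    print('t',s['clock'],'tip depth,y,across',e,'F(depth,y,across)',s['contact_force']@R,'tq',s['ft_torque']@R,'rot',Ro.from_matrix(s['orientation'].T@R).as_rotvec())
E
python3 -c "
from h import *
st(B,YB)
s=snap('top');t=snap('side')
c=t['pixels'][195:275,265:345];d=s['pixels'][155:215,247:307]
cv2.imwrite('pics/c5.png',np.hstack([cv2.resize(c,(400,400),interpolation=cv2.INTER_CUBIC),cv2.resize(d,(400,400),interpolation=cv2.INTER_CUBIC)])[:,:,::-1])"
```

```text
t 6.0833 tip depth,y,across [-5.5004  1.6862 -1.1764] F(depth,y,across) [-0.0411 -0.2628 -0.441 ] tq [-0.0197  0.2982  0.025 ] rot [ 0.0013  0.0003 -0.0009]
```

View pics/c5.png

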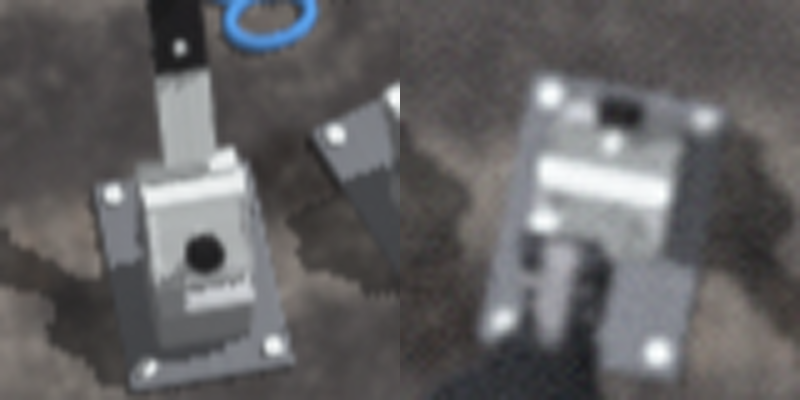

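The seventh picture shows the blade tip just above the gap, between the lips and inside the mouth's length. I'll go down slowly.

Emit:
arm_command:
  increments:
    - {"rx": 0, "ry": 0, "rz": 0, "tx": 2, "ty": 0, "tz": 0.3, "claw": 1}
    - {"rx": 0, "ry": 0, "rz": 0, "tx": 4, "ty": 0, "tz": 0.3, "claw": 1}
    - {"rx": 0, "ry": 0, "rz": 0, "tx": 6, "ty": 0, "tz": 0.3, "claw": 1}
    - {"rx": 0, "ry": 0, "rz": 0, "tx": 8, "ty": 0, "tz": 0.3, "claw": 1}
    - {"rx": 0, "ry": 0, "rz": 0, "tx": 10, "ty": 0, "tz": 0.3, "claw": 1}
    - {"rx": 0, "ry": 0, "rz": 0, "tx": 11, "ty": 0, "tz": 0.3, "claw": 1}
    - {"rx": 0, "ry": 0, "rz": 0, "tx": 12, "ty": 0, "tz": 0.3, "claw": 1}
    - {"rx": 0, "ry": 0, "rz": 0, "tx": 13, "ty": 0, "tz": 0.3, "claw": 1}
    - {"rx": 0, "ry": 0, "rz": 0, "tx": 13, "ty": 0, "tz": 0.3, "claw": 1}
    - {"rx": 0, "ry": 0, "rz": 0, "tx": 13, "ty": 0, "tz": 0.3, "claw": 1}

```text
clock: 7.02
ee_pos: [0.5629, -0.0213, 0.1536]
orientation: [[0.493, 0.169, 0.853], [-0.084, 0.986, -0.146], [-0.866, 0.0, 0.501]]
contact_force: [-0.2, 0.5, -0.1]
width: 0.0105
```

```bash
python3 -c "
from h import *
st(B,YB)"
```

```text
t 7.0167 tip depth,y,across [ 7.3742  1.6515 -0.7456] F(depth,y,across) [-0.0279  0.4538 -0.3272] tq [-0.0147  0.3398  0.0204] rot [ 0.0013  0.0006 -0.0008]
```

Emit:
arm_command:
  increments:
    - {"rx": 0, "ry": 0, "rz": 0, "tx": 1, "ty": 0, "tz": 0, "claw": 1}
    - {"rx": 0, "ry": 0, "rz": 0, "tx": 2, "ty": 0, "tz": 0, "claw": 1}
    - {"rx": 0, "ry": 0, "rz": 0, "tx": 3, "ty": 0, "tz": 0, "claw": 1}
    - {"rx": 0, "ry": 0, "rz": 0, "tx": 4, "ty": 0, "tz": 0, "claw": 1}
    - {"rx": 0, "ry": 0, "rz": 0, "tx": 5, "ty": 0, "tz": 0, "claw": 1}
    - {"rx": 0, "ry": 0, "rz": 0, "tx": 5.5, "ty": 0, "tz": 0, "claw": 1}
    - {"rx": 0, "ry": 0, "rz": 0, "tx": 6, "ty": 0, "tz": 0, "claw": 1}
    - {"rx": 0, "ry": 0, "rz": 0, "tx": 6.5, "ty": 0, "tz": 0, "claw": 1}
    - {"rx": 0, "ry": 0, "rz": 0, "tx": 7, "ty": 0, "tz": 0, "claw": 1}
    - {"rx": 0, "ry": 0, "rz": 0, "tx": 7, "ty": 0, "tz": 0, "claw": 1}

```text
clock: 7.85
ee_pos: [0.5663, -0.0219, 0.1474]
orientation: [[0.493, 0.169, 0.853], [-0.084, 0.986, -0.146], [-0.866, 0.0, 0.5]]
contact_force: [0.3, 0.2, -0.5]
width: 0.0103
```

```bash
python3 -c "
from h import *
st(B,YB)"
```

```text
t 7.85 tip depth,y,across [14.4367  1.6547 -0.8059] F(depth,y,across) [ 0.5939  0.2129 -0.0376] tq [-0.0052  0.3675  0.0642] rot [ 0.0013  0.0005 -0.0008]
```

Emit:
arm_command:
  increments:
    - {"rx": 0, "ry": 0, "rz": 0, "tx": 0.5, "ty": 0, "tz": 0, "claw": 1}
    - {"rx": 0, "ry": 0, "rz": 0, "tx": 1, "ty": 0, "tz": 0, "claw": 1}
    - {"rx": 0, "ry": 0, "rz": 0, "tx": 1.5, "ty": 0, "tz": 0, "claw": 1}
    - {"rx": 0, "ry": 0, "rz": 0, "tx": 2, "ty": 0, "tz": 0, "claw": 1}
    - {"rx": 0, "ry": 0, "rz": 0, "tx": 2.5, "ty": 0, "tz": 0, "claw": 1}
    - {"rx": 0, "ry": 0, "rz": 0, "tx": 3, "ty": 0, "tz": 0, "claw": 1}
    - {"rx": 0, "ry": 0, "rz": 0, "tx": 3, "ty": 0, "tz": 0, "claw": 1}
    - {"rx": 0, "ry": 0, "rz": 0, "tx": 3, "ty": 0, "tz": 0, "claw": 1}
    - {"rx": 0, "ry": 0, "rz": 0, "tx": 3, "ty": 0, "tz": 0, "claw": 1}
    - {"rx": 0, "ry": 0, "rz": 0, "tx": 3, "ty": 0, "tz": 0, "claw": 1}

```text
clock: 8.68
ee_pos: [0.5678, -0.0221, 0.145]
orientation: [[0.493, 0.169, 0.853], [-0.084, 0.986, -0.146], [-0.866, 0.0, 0.501]]
contact_force: [0.5, -0.1, -1.5]
width: 0.0103
```

```bash
python3 -c "
from h import *
st(B,YB)"
```

```text
t 8.6833 tip depth,y,across [17.3453  1.6774 -0.7228] F(depth,y,across) [ 1.5533 -0.0216 -0.2681] tq [-0.031   0.3779 -0.0411] rot [ 0.0013  0.0007 -0.0008]
```

Emit:
arm_command:
  increments:
    - {"rx": 0, "ry": 0, "rz": 0, "tx": 0.7, "ty": 0, "tz": 0, "claw": 1}
    - {"rx": 0, "ry": 0, "rz": 0, "tx": 1.4, "ty": 0, "tz": 0, "claw": 1}
    - {"rx": 0, "ry": 0, "rz": 0, "tx": 2, "ty": 0, "tz": 0, "claw": 1}
    - {"rx": 0, "ry": 0, "rz": 0, "tx": 2.6, "ty": 0, "tz": 0, "claw": 1}
    - {"rx": 0, "ry": 0, "rz": 0, "tx": 3.2, "ty": 0, "tz": 0, "claw": 1}
    - {"rx": 0, "ry": 0, "rz": 0, "tx": 3.8, "ty": 0, "tz": 0, "claw": 1}
    - {"rx": 0, "ry": 0, "rz": 0, "tx": 4, "ty": 0, "tz": 0, "claw": 1}
    - {"rx": 0, "ry": 0, "rz": 0, "tx": 4, "ty": 0, "tz": 0, "claw": 1}
    - {"rx": 0, "ry": 0, "rz": 0, "tx": 4, "ty": 0, "tz": 0, "claw": 1}
    - {"rx": 0, "ry": 0, "rz": 0, "tx": 4, "ty": 0, "tz": 0, "claw": 1}

```text
clock: 9.52
ee_pos: [0.5698, -0.0225, 0.1415]
orientation: [[0.493, 0.169, 0.853], [-0.084, 0.986, -0.146], [-0.866, 0.0, 0.501]]
contact_force: [0.1, 0.5, -1.5]
width: 0.0099
```

```bash
python3 -c "
from h import *
st(B,YB)"
```

```text
t 9.5167 tip depth,y,across [21.3239  1.6572 -0.6709] F(depth,y,across) [ 1.3094  0.4656 -0.7235] tq [-0.018   0.3461 -0.0313] rot [ 0.0013  0.0008 -0.0008]
```

No jam at 21 mm, so jaw B looks open. I'll keep going to the floor.

Emit:
arm_command:
  increments:
    - {"rx": 0, "ry": 0, "rz": 0, "tx": 2, "ty": 0, "tz": 0, "claw": 1}
    - {"rx": 0, "ry": 0, "rz": 0, "tx": 4, "ty": 0, "tz": 0, "claw": 1}
    - {"rx": 0, "ry": 0, "rz": 0, "tx": 6, "ty": 0, "tz": 0, "claw": 1}
    - {"rx": 0, "ry": 0, "rz": 0, "tx": 8, "ty": 0, "tz": 0, "claw": 1}
    - {"rx": 0, "ry": 0, "rz": 0, "tx": 10, "ty": 0, "tz": 0, "claw": 1}
    - {"rx": 0, "ry": 0, "rz": 0, "tx": 12, "ty": 0, "tz": 0, "claw": 1}
    - {"rx": 0, "ry": 0, "rz": 0, "tx": 14, "ty": 0, "tz": 0, "claw": 1}
    - {"rx": 0, "ry": 0, "rz": 0, "tx": 16, "ty": 0, "tz": 0, "claw": 1}
    - {"rx": 0, "ry": 0, "rz": 0, "tx": 18, "ty": 0, "tz": 0, "claw": 1}
    - {"rx": 0, "ry": 0, "rz": 0, "tx": 18, "ty": 0, "tz": 0, "claw": 1}

```text
clock: 10.35
ee_pos: [0.5786, -0.024, 0.1254]
orientation: [[0.493, 0.169, 0.854], [-0.084, 0.986, -0.146], [-0.866, 0.0, 0.5]]
contact_force: [-0.1, 0.1, -1.5]
width: 0.0103
```

```bash
python3 -c "
from h import *
st(B,YB)"
```

```text
t 10.35 tip depth,y,across [39.7276  1.664  -1.0865] F(depth,y,across) [ 1.2395  0.0693 -0.8309] tq [ 0.0118  0.3124 -0.0491] rot [ 0.0012 -0.     -0.0008]
```

Emit:
arm_command:
  increments:
    - {"rx": 0, "ry": 0, "rz": 0, "tx": 0.7, "ty": 0, "tz": 0, "claw": 1}
    - {"rx": 0, "ry": 0, "rz": 0, "tx": 1.4, "ty": 0, "tz": 0, "claw": 1}
    - {"rx": 0, "ry": 0, "rz": 0, "tx": 2.1, "ty": 0, "tz": 0, "claw": 1}
    - {"rx": 0, "ry": 0, "rz": 0, "tx": 2.8, "ty": 0, "tz": 0, "claw": 1}
    - {"rx": 0, "ry": 0, "rz": 0, "tx": 3.5, "ty": 0, "tz": 0, "claw": 1}
    - {"rx": 0, "ry": 0, "rz": 0, "tx": 4.2, "ty": 0, "tz": 0, "claw": 1}
    - {"rx": 0, "ry": 0, "rz": 0, "tx": 5, "ty": 0, "tz": 0, "claw": 1}
    - {"rx": 0, "ry": 0, "rz": 0, "tx": 5.5, "ty": 0, "tz": 0, "claw": 1}
    - {"rx": 0, "ry": 0, "rz": 0, "tx": 6, "ty": 0, "tz": 0, "claw": 1}
    - {"rx": 0, "ry": 0, "rz": 0, "tx": 6, "ty": 0, "tz": 0, "claw": 1}

```text
clock: 11.18
ee_pos: [0.5818, -0.0245, 0.121]
orientation: [[0.494, 0.169, 0.853], [-0.084, 0.986, -0.146], [-0.866, 0.0, 0.501]]
contact_force: [-1.2, -0.0, 2.3]
width: 0.0105
```

```bash
python3 -c "
from h import *
st(B,YB)"
```

```text
t 11.1833 tip depth,y,across [45.2153  1.7053 -0.4378] F(depth,y,across) [-2.5989 -0.2346  0.1966] tq [0.0227 0.4659 0.0248] rot [ 0.0013  0.0009 -0.0008]
```

Emit:
arm_command:
  increments:
    - {"rx": 0, "ry": 0, "rz": 0, "tx": 0.4, "ty": 0, "tz": 0, "claw": 1}
    - {"rx": 0, "ry": 0, "rz": 0, "tx": 0.8, "ty": 0, "tz": 0, "claw": 1}
    - {"rx": 0, "ry": 0, "rz": 0, "tx": 1.2, "ty": 0, "tz": 0, "claw": 1}
    - {"rx": 0, "ry": 0, "rz": 0, "tx": 1.2, "ty": 0, "tz": 0, "claw": 1}
    - {"rx": 0, "ry": 0, "rz": 0, "tx": 1.2, "ty": 0, "tz": 0, "claw": 1}
    - {"rx": 0, "ry": 0, "rz": 0, "tx": 1.2, "ty": 0, "tz": 0, "claw": 1}
    - {"rx": 0, "ry": 0, "rz": 0, "tx": 1.2, "ty": 0, "tz": 0, "claw": 1}
    - {"rx": 0, "ry": 0, "rz": 0, "tx": 1.2, "ty": 0, "tz": 0, "claw": 1}
    - {"rx": 0, "ry": 0, "rz": 0, "tx": 1.2, "ty": 0, "tz": 0, "claw": 1}
    - {"rx": 0, "ry": 0, "rz": 0, "tx": 1.2, "ty": 0, "tz": 0, "claw": 1}

```text
clock: 12.02
ee_pos: [0.5823, -0.0246, 0.1198]
orientation: [[0.494, 0.169, 0.853], [-0.084, 0.986, -0.146], [-0.866, 0.0, 0.501]]
contact_force: [-2.5, 1.2, 3.2]
width: 0.01
```

```bash
python3 -c "
from h import *
st(B,YB)"
```

```text
t 12.0167 tip depth,y,across [46.469   1.6881 -0.4932] F(depth,y,across) [-4.1046  0.7504 -0.732 ] tq [-0.076   0.311   0.0609] rot [ 0.0013  0.001  -0.0008]
```

The force rose 1.5 N over 1.25 mm, which is the jaw's spring rate, so the blade is on B's floor and the jaw just gives. I'll withdraw straight along the slant.

Emit:
arm_command:
  increments:
    - {"rx": 0, "ry": 0, "rz": 0, "tx": -3, "ty": 0, "tz": 0, "claw": 1}
    - {"rx": 0, "ry": 0, "rz": 0, "tx": -9, "ty": 0, "tz": 0, "claw": 1}
    - {"rx": 0, "ry": 0, "rz": 0, "tx": -17, "ty": 0, "tz": 0, "claw": 1}
    - {"rx": 0, "ry": 0, "rz": 0, "tx": -25, "ty": 0, "tz": 0, "claw": 1}
    - {"rx": 0, "ry": 0, "rz": 0, "tx": -33, "ty": 0, "tz": 0, "claw": 1}
    - {"rx": 0, "ry": 0, "rz": 0, "tx": -42, "ty": 0, "tz": 0, "claw": 1}
    - {"rx": 0, "ry": 0, "rz": 0, "tx": -52, "ty": 0, "tz": 0, "claw": 1}
    - {"rx": 0, "ry": 0, "rz": 0, "tx": -64, "ty": 0, "tz": 0, "claw": 1}
    - {"rx": 0, "ry": 0, "rz": 0, "tx": -78, "ty": 0, "tz": 0, "claw": 1}
    - {"rx": 0, "ry": 0, "rz": 0, "tx": -88, "ty": 0, "tz": 0, "claw": 1}

```text
clock: 12.85
ee_pos: [0.5384, -0.0171, 0.1975]
orientation: [[0.495, 0.169, 0.853], [-0.085, 0.986, -0.146], [-0.865, -0.0, 0.502]]
contact_force: [0.1, 0.5, -0.2]
width: 0.0099
```

```bash
python3 -c "
from h import *
st(B,YB)
p,R=jaw(A,YA,.035,-.0007,.001);print(p);inc(p,R)"
```

```text
t 12.85 tip depth,y,across [-43.0724   1.6213  -0.2457] F(depth,y,across) [ 0.1789  0.4806 -0.0744] tq [-0.0176  0.2901  0.018 ] rot [ 0.0014  0.0021 -0.0007]
[0.5403 0.1014 0.1903]
t 12.85 ee [ 0.5384 -0.0171  0.1975] F [ 0.1065  0.4693 -0.1921] w 0.00992069371115049
shift mm [ -2.8987 117.1727 -19.2047] rot [-0.2539  0.0021  0.1471]
```

Emit:
arm_command:
  increments:
    - {"rx": -0.254, "ry": 0.002, "rz": 0.147, "tx": -3, "ty": 117, "tz": -19, "claw": 1}
    - {"rx": -0.254, "ry": 0.002, "rz": 0.147, "tx": -3, "ty": 117, "tz": -19, "claw": 1}
    - {"rx": -0.254, "ry": 0.002, "rz": 0.147, "tx": -3, "ty": 117, "tz": -19, "claw": 1}
    - {"rx": -0.254, "ry": 0.002, "rz": 0.147, "tx": -3, "ty": 117, "tz": -19, "claw": 1}
    - {"rx": -0.254, "ry": 0.002, "rz": 0.147, "tx": -3, "ty": 117, "tz": -19, "claw": 1}
    - {"rx": -0.254, "ry": 0.002, "rz": 0.147, "tx": -3, "ty": 117, "tz": -19, "claw": 1}
    - {"rx": -0.254, "ry": 0.002, "rz": 0.147, "tx": -3, "ty": 117, "tz": -19, "claw": 1}
    - {"rx": -0.254, "ry": 0.002, "rz": 0.147, "tx": -3, "ty": 117, "tz": -19, "claw": 1}
    - {"rx": -0.254, "ry": 0.002, "rz": 0.147, "tx": -3, "ty": 117, "tz": -19, "claw": 1}
    - {"rx": -0.254, "ry": 0.002, "rz": 0.147, "tx": -3, "ty": 117, "tz": -19, "claw": 1}

```text
clock: 13.68
ee_pos: [0.541, 0.1005, 0.1891]
orientation: [[0.495, -0.122, 0.86], [0.061, 0.992, 0.106], [-0.867, 0.0, 0.499]]
contact_force: [-0.2, 0.2, -1.3]
width: 0.0104
```

```bash
python3 -c "
from h import *
st(A,YA)"
```

```text
t 13.6833 tip depth,y,across [-33.6453  -0.0676  -0.952 ] F(depth,y,across) [ 1.0524  0.2272 -0.8168] tq [0.005  0.3018 0.0237] rot [-0.0013 -0.0011  0.0003]
```

Emit:
arm_command:
  increments:
    - {"rx": 0, "ry": 0, "rz": 0, "tx": 6, "ty": 0.5, "tz": 0.2, "claw": 1}
    - {"rx": 0, "ry": 0, "rz": 0, "tx": 13, "ty": 0.5, "tz": 0.2, "claw": 1}
    - {"rx": 0, "ry": 0, "rz": 0, "tx": 20, "ty": 0.5, "tz": 0.2, "claw": 1}
    - {"rx": 0, "ry": 0, "rz": 0, "tx": 26, "ty": 0.5, "tz": 0.2, "claw": 1}
    - {"rx": 0, "ry": 0, "rz": 0, "tx": 29, "ty": 0.5, "tz": 0.2, "claw": 1}
    - {"rx": 0, "ry": 0, "rz": 0, "tx": 31, "ty": 0.5, "tz": 0.2, "claw": 1}
    - {"rx": 0, "ry": 0, "rz": 0, "tx": 33, "ty": 0.5, "tz": 0.2, "claw": 1}
    - {"rx": 0, "ry": 0, "rz": 0, "tx": 35, "ty": 0.5, "tz": 0.2, "claw": 1}
    - {"rx": 0, "ry": 0, "rz": 0, "tx": 36, "ty": 0.5, "tz": 0.2, "claw": 1}
    - {"rx": 0, "ry": 0, "rz": 0, "tx": 36, "ty": 0.5, "tz": 0.2, "claw": 1}

```text
clock: 14.52
ee_pos: [0.5588, 0.1039, 0.1578]
orientation: [[0.495, -0.124, 0.86], [0.062, 0.992, 0.107], [-0.867, 0.0, 0.499]]
contact_force: [-0.5, -0.0, -1.5]
width: 0.0101
```

```bash
python3 -c "
from h import *
st(A,YA)
s=snap('top');t=snap('side')
c=t['pixels'][175:255,315:395];d=s['pixels'][155:215,197:257]
cv2.imwrite('pics/c6.png',np.hstack([cv2.resize(c,(400,400),interpolation=cv2.INTER_CUBIC),cv2.resize(d,(400,400),interpolation=cv2.INTER_CUBIC)])[:,:,::-1])"
```

```text
t 14.5167 tip depth,y,across [ 2.5132  1.2265 -0.9022] F(depth,y,across) [ 1.0878  0.0449 -1.1588] tq [ 0.0273  0.322  -0.0807] rot [-0.0001 -0.0013 -0.0004]
```

View pics/c6.png

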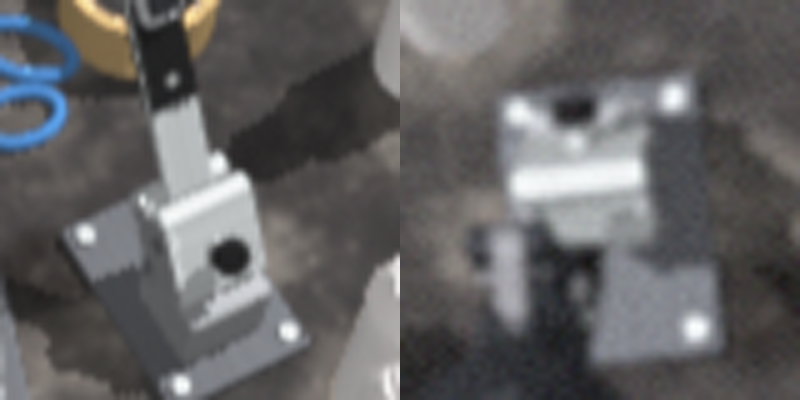

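The eighth picture shows the blade entering between A's lips, centred to within about 1 px. I'll go on to a depth of about 11.5 mm.

Emit:
arm_command:
  increments:
    - {"rx": 0, "ry": 0, "rz": 0, "tx": 1, "ty": 0, "tz": 0.2, "claw": 1}
    - {"rx": 0, "ry": 0, "rz": 0, "tx": 2, "ty": 0, "tz": 0.2, "claw": 1}
    - {"rx": 0, "ry": 0, "rz": 0, "tx": 3, "ty": 0, "tz": 0.2, "claw": 1}
    - {"rx": 0, "ry": 0, "rz": 0, "tx": 4, "ty": 0, "tz": 0.2, "claw": 1}
    - {"rx": 0, "ry": 0, "rz": 0, "tx": 5, "ty": 0, "tz": 0.2, "claw": 1}
    - {"rx": 0, "ry": 0, "rz": 0, "tx": 6, "ty": 0, "tz": 0.2, "claw": 1}
    - {"rx": 0, "ry": 0, "rz": 0, "tx": 7, "ty": 0, "tz": 0.2, "claw": 1}
    - {"rx": 0, "ry": 0, "rz": 0, "tx": 8, "ty": 0, "tz": 0.2, "claw": 1}
    - {"rx": 0, "ry": 0, "rz": 0, "tx": 9, "ty": 0, "tz": 0.2, "claw": 1}
    - {"rx": 0, "ry": 0, "rz": 0, "tx": 9, "ty": 0, "tz": 0.2, "claw": 1}

```text
clock: 15.45
ee_pos: [0.5634, 0.1045, 0.1499]
orientation: [[0.495, -0.124, 0.86], [0.062, 0.992, 0.107], [-0.867, 0.001, 0.499]]
contact_force: [0.6, 0.1, -0.6]
width: 0.0105
```

```bash
python3 -c "
from h import *
st(A,YA)"
```

```text
t 15.45 tip depth,y,across [11.6387  1.2184 -0.908 ] F(depth,y,across) [0.8357 0.0723 0.2092] tq [ 0.0127  0.2858 -0.0147] rot [-0.0002 -0.0017 -0.0005]
```

Emit:
arm_command:
  increments:
    - {"rx": 0, "ry": 0, "rz": 0, "tx": 0.5, "ty": 0, "tz": 0, "claw": 1}
    - {"rx": 0, "ry": 0, "rz": 0, "tx": 1, "ty": 0, "tz": 0, "claw": 1}
    - {"rx": 0, "ry": 0, "rz": 0, "tx": 1.5, "ty": 0, "tz": 0, "claw": 1}
    - {"rx": 0, "ry": 0, "rz": 0, "tx": 2, "ty": 0, "tz": 0, "claw": 1}
    - {"rx": 0, "ry": 0, "rz": 0, "tx": 2.5, "ty": 0, "tz": 0, "claw": 1}
    - {"rx": 0, "ry": 0, "rz": 0, "tx": 3, "ty": 0, "tz": 0, "claw": 1}
    - {"rx": 0, "ry": 0, "rz": 0, "tx": 3.3, "ty": 0, "tz": 0, "claw": 1}
    - {"rx": 0, "ry": 0, "rz": 0, "tx": 3.3, "ty": 0, "tz": 0, "claw": 1}
    - {"rx": 0, "ry": 0, "rz": 0, "tx": 3.3, "ty": 0, "tz": 0, "claw": 1}
    - {"rx": 0, "ry": 0, "rz": 0, "tx": 3.3, "ty": 0, "tz": 0, "claw": 1}

```text
clock: 16.28
ee_pos: [0.5652, 0.1047, 0.1476]
orientation: [[0.495, -0.124, 0.86], [0.062, 0.992, 0.107], [-0.866, 0.0, 0.499]]
contact_force: [-2.1, 0.5, 2.5]
width: 0.01
```

```bash
python3 -c "
from h import *
st(A,YA)"
```

```text
t 16.2833 tip depth,y,across [14.5748  1.1693 -0.372 ] F(depth,y,across) [-3.218   0.7897 -0.5265] tq [0.0101 0.4254 0.0213] rot [-0.0002 -0.0008 -0.0003]
```

Emit:
arm_command:
  increments:
    - {"rx": 0, "ry": 0, "rz": 0, "tx": 0.4, "ty": 0, "tz": 0, "claw": 1}
    - {"rx": 0, "ry": 0, "rz": 0, "tx": 0.8, "ty": 0, "tz": 0, "claw": 1}
    - {"rx": 0, "ry": 0, "rz": 0, "tx": 1.2, "ty": 0, "tz": 0, "claw": 1}
    - {"rx": 0, "ry": 0, "rz": 0, "tx": 1.2, "ty": 0, "tz": 0, "claw": 1}
    - {"rx": 0, "ry": 0, "rz": 0, "tx": 1.2, "ty": 0, "tz": 0, "claw": 1}
    - {"rx": 0, "ry": 0, "rz": 0, "tx": 1.2, "ty": 0, "tz": 0, "claw": 1}
    - {"rx": 0, "ry": 0, "rz": 0, "tx": 1.2, "ty": 0, "tz": 0, "claw": 1}
    - {"rx": 0, "ry": 0, "rz": 0, "tx": 1.2, "ty": 0, "tz": 0, "claw": 1}
    - {"rx": 0, "ry": 0, "rz": 0, "tx": 1.2, "ty": 0, "tz": 0, "claw": 1}
    - {"rx": 0, "ry": 0, "rz": 0, "tx": 1.2, "ty": 0, "tz": 0, "claw": 1}

```text
clock: 17.12
ee_pos: [0.5657, 0.1048, 0.1464]
orientation: [[0.495, -0.124, 0.86], [0.062, 0.992, 0.107], [-0.866, 0.0, 0.499]]
contact_force: [-3.3, 0.6, 4.9]
width: 0.0105
```

```bash
python3 -c "
from h import *
st(A,YA)"
```

```text
t 17.1167 tip depth,y,across [15.8716  1.1799 -0.5338] F(depth,y,across) [-5.9055  0.9728 -0.3393] tq [0.0225 0.3537 0.0171] rot [-0.0002 -0.0009 -0.0004]
```

Jaw A jams at about 14 mm and gives under light pressure (about 6 N), so it is the one closed up. I'll withdraw and go back to B.

Emit:
arm_command:
  increments:
    - {"rx": 0, "ry": 0, "rz": 0, "tx": -2, "ty": 0, "tz": 0, "claw": 1}
    - {"rx": 0, "ry": 0, "rz": 0, "tx": -6, "ty": 0, "tz": 0, "claw": 1}
    - {"rx": 0, "ry": 0, "rz": 0, "tx": -11, "ty": 0, "tz": 0, "claw": 1}
    - {"rx": 0, "ry": 0, "rz": 0, "tx": -17, "ty": 0, "tz": 0, "claw": 1}
    - {"rx": 0, "ry": 0, "rz": 0, "tx": -24, "ty": 0, "tz": 0, "claw": 1}
    - {"rx": 0, "ry": 0, "rz": 0, "tx": -32, "ty": 0, "tz": 0, "claw": 1}
    - {"rx": 0, "ry": 0, "rz": 0, "tx": -41, "ty": 0, "tz": 0, "claw": 1}
    - {"rx": 0, "ry": 0, "rz": 0, "tx": -50, "ty": 0, "tz": 0, "claw": 1}
    - {"rx": 0, "ry": 0, "rz": 0, "tx": -58, "ty": 0, "tz": 0, "claw": 1}
    - {"rx": 0, "ry": 0, "rz": 0, "tx": -58, "ty": 0, "tz": 0, "claw": 1}

```text
clock: 17.95
ee_pos: [0.5374, 0.1011, 0.1991]
orientation: [[0.498, -0.124, 0.858], [0.062, 0.992, 0.107], [-0.865, -0.0, 0.502]]
contact_force: [0.8, -0.1, -0.8]
width: 0.0102
```

```bash
python3 -c "
from h import *
st(A,YA)
p,R=jaw(B,YB,.035,-.0007,.0017);print(p);inc(p,R)"
```

```text
t 17.95 tip depth,y,across [-44.0736   0.9691   1.3639] F(depth,y,across) [ 1.0476 -0.2189  0.2701] tq [ 0.005   0.3286 -0.0522] rot [0.0002 0.0026 0.0003]
[ 0.5421 -0.0176  0.1903]
t 17.95 ee [0.5374 0.1011 0.1991] F [ 0.7789 -0.1236 -0.7722] w 0.010218301120391777
shift mm [   2.5997 -118.3517  -13.1262] rot [ 0.2554  0.0026 -0.1475]
```

Emit:
arm_command:
  increments:
    - {"rx": 0.255, "ry": 0.002, "rz": -0.147, "tx": 2.5, "ty": -118.3, "tz": -13, "claw": 1}
    - {"rx": 0.255, "ry": 0.002, "rz": -0.147, "tx": 2.5, "ty": -118.3, "tz": -13, "claw": 1}
    - {"rx": 0.255, "ry": 0.002, "rz": -0.147, "tx": 2.5, "ty": -118.3, "tz": -13, "claw": 1}
    - {"rx": 0.255, "ry": 0.002, "rz": -0.147, "tx": 2.5, "ty": -118.3, "tz": -13, "claw": 1}
    - {"rx": 0.255, "ry": 0.002, "rz": -0.147, "tx": 2.5, "ty": -118.3, "tz": -13, "claw": 1}
    - {"rx": 0.255, "ry": 0.002, "rz": -0.147, "tx": 2.5, "ty": -118.3, "tz": -13, "claw": 1}
    - {"rx": 0.255, "ry": 0.002, "rz": -0.147, "tx": 2.5, "ty": -118.3, "tz": -13, "claw": 1}
    - {"rx": 0.255, "ry": 0.002, "rz": -0.147, "tx": 2.5, "ty": -118.3, "tz": -13, "claw": 1}
    - {"rx": 0.255, "ry": 0.002, "rz": -0.147, "tx": 2.5, "ty": -118.3, "tz": -13, "claw": 1}
    - {"rx": 0.255, "ry": 0.002, "rz": -0.147, "tx": 2.5, "ty": -118.3, "tz": -13, "claw": 1}

```text
clock: 18.78
ee_pos: [0.5416, -0.0168, 0.1879]
orientation: [[0.49, 0.168, 0.855], [-0.084, 0.986, -0.146], [-0.868, -0.0, 0.497]]
contact_force: [-0.5, -0.5, -0.4]
width: 0.0102
```

```bash
python3 -c "
from h import *
st(B,YB)"
```

```text
t 18.7833 tip depth,y,across [-33.1826   2.5213  -2.6872] F(depth,y,across) [ 0.1092 -0.5361 -0.5266] tq [-0.0049  0.3869 -0.0585] rot [ 0.0016 -0.0033 -0.0009]
```

Emit:
arm_command:
  increments:
    - {"rx": 0, "ry": -0.003, "rz": 0, "tx": 4, "ty": -0.8, "tz": 1.7, "claw": 1}
    - {"rx": 0, "ry": -0.003, "rz": 0, "tx": 9, "ty": -0.8, "tz": 1.7, "claw": 1}
    - {"rx": 0, "ry": -0.003, "rz": 0, "tx": 15, "ty": -0.8, "tz": 1.7, "claw": 1}
    - {"rx": 0, "ry": -0.003, "rz": 0, "tx": 20, "ty": -0.8, "tz": 1.7, "claw": 1}
    - {"rx": 0, "ry": -0.003, "rz": 0, "tx": 24, "ty": -0.8, "tz": 1.7, "claw": 1}
    - {"rx": 0, "ry": -0.003, "rz": 0, "tx": 27, "ty": -0.8, "tz": 1.7, "claw": 1}
    - {"rx": 0, "ry": -0.003, "rz": 0, "tx": 29, "ty": -0.8, "tz": 1.7, "claw": 1}
    - {"rx": 0, "ry": -0.003, "rz": 0, "tx": 29, "ty": -0.8, "tz": 1.7, "claw": 1}
    - {"rx": 0, "ry": -0.003, "rz": 0, "tx": 29, "ty": -0.8, "tz": 1.7, "claw": 1}
    - {"rx": 0, "ry": -0.003, "rz": 0, "tx": 29, "ty": -0.8, "tz": 1.7, "claw": 1}

```text
clock: 19.62
ee_pos: [0.5573, -0.021, 0.1638]
orientation: [[0.493, 0.17, 0.853], [-0.085, 0.986, -0.147], [-0.866, -0.0, 0.5]]
contact_force: [-0.3, 0.2, 0.7]
width: 0.0106
```

```bash
python3 -c "
from h import *
st(B,YB)"
```

```text
t 19.6167 tip depth,y,across [-4.2482  0.9781 -0.5192] F(depth,y,across) [-0.7388  0.1273  0.0856] tq [-0.0203  0.3079  0.0161] rot [ 0.0006  0.0002 -0.0002]
```

Aligned as before, so I'll go down to 20 mm depth.

Emit:
arm_command:
  increments:
    - {"rx": 0, "ry": 0, "rz": 0, "tx": 2.4, "ty": 0.5, "tz": -0.2, "claw": 1}
    - {"rx": 0, "ry": 0, "rz": 0, "tx": 4.8, "ty": 0.5, "tz": -0.2, "claw": 1}
    - {"rx": 0, "ry": 0, "rz": 0, "tx": 7.2, "ty": 0.5, "tz": -0.2, "claw": 1}
    - {"rx": 0, "ry": 0, "rz": 0, "tx": 9.6, "ty": 0.5, "tz": -0.2, "claw": 1}
    - {"rx": 0, "ry": 0, "rz": 0, "tx": 12, "ty": 0.5, "tz": -0.2, "claw": 1}
    - {"rx": 0, "ry": 0, "rz": 0, "tx": 14.4, "ty": 0.5, "tz": -0.2, "claw": 1}
    - {"rx": 0, "ry": 0, "rz": 0, "tx": 17, "ty": 0.5, "tz": -0.2, "claw": 1}
    - {"rx": 0, "ry": 0, "rz": 0, "tx": 20, "ty": 0.5, "tz": -0.2, "claw": 1}
    - {"rx": 0, "ry": 0, "rz": 0, "tx": 24, "ty": 0.5, "tz": -0.2, "claw": 1}
    - {"rx": 0, "ry": 0, "rz": 0, "tx": 24, "ty": 0.5, "tz": -0.2, "claw": 1}

```text
clock: 20.45
ee_pos: [0.5687, -0.0224, 0.1416]
orientation: [[0.491, 0.17, 0.854], [-0.084, 0.986, -0.147], [-0.867, 0.0, 0.498]]
contact_force: [-0.3, -0.1, -1.1]
width: 0.0106
```

```bash
python3 -c "
from h import *
st(B,YB)"
```

```text
t 20.45 tip depth,y,across [20.6692  1.4945 -1.7958] F(depth,y,across) [ 0.8576 -0.1225 -0.7919] tq [-0.0208  0.3297 -0.0204] rot [ 0.0004 -0.0017 -0.0004]
```

Emit:
arm_command:
  increments:
    - {"rx": 0, "ry": 0, "rz": 0, "tx": 0, "ty": 0, "tz": 0.3, "claw": 1}
    - {"rx": 0, "ry": 0, "rz": 0, "tx": 2.5, "ty": 0, "tz": 0.3, "claw": 1}
    - {"rx": 0, "ry": 0, "rz": 0, "tx": 5, "ty": 0, "tz": 0.3, "claw": 1}
    - {"rx": 0, "ry": 0, "rz": 0, "tx": 7.5, "ty": 0, "tz": 0.3, "claw": 1}
    - {"rx": 0, "ry": 0, "rz": 0, "tx": 10, "ty": 0, "tz": 0.3, "claw": 1}
    - {"rx": 0, "ry": 0, "rz": 0, "tx": 12.5, "ty": 0, "tz": 0.3, "claw": 1}
    - {"rx": 0, "ry": 0, "rz": 0, "tx": 15, "ty": 0, "tz": 0.3, "claw": 1}
    - {"rx": 0, "ry": 0, "rz": 0, "tx": 17.5, "ty": 0, "tz": 0.3, "claw": 1}
    - {"rx": 0, "ry": 0, "rz": 0, "tx": 19.5, "ty": 0, "tz": 0.3, "claw": 1}
    - {"rx": 0, "ry": 0, "rz": 0, "tx": 20, "ty": 0, "tz": 0.3, "claw": 1}

```text
clock: 21.28
ee_pos: [0.5789, -0.0242, 0.1249]
orientation: [[0.492, 0.17, 0.854], [-0.085, 0.986, -0.147], [-0.867, 0.0, 0.499]]
contact_force: [-0.4, 0.3, -1.1]
width: 0.01
```

```bash
python3 -c "
from h import *
st(B,YB)"
```

```text
t 21.2833 tip depth,y,across [40.324   1.5178 -1.1271] F(depth,y,across) [ 0.7366  0.2639 -0.9559] tq [0.0507 0.3615 0.0164] rot [ 0.0005 -0.0011 -0.0003]
```

Emit:
arm_command:
  increments:
    - {"rx": 0, "ry": 0, "rz": 0, "tx": 0.6, "ty": 0, "tz": 0, "claw": 1}
    - {"rx": 0, "ry": 0, "rz": 0, "tx": 1.2, "ty": 0, "tz": 0, "claw": 1}
    - {"rx": 0, "ry": 0, "rz": 0, "tx": 1.8, "ty": 0, "tz": 0, "claw": 1}
    - {"rx": 0, "ry": 0, "rz": 0, "tx": 2.4, "ty": 0, "tz": 0, "claw": 1}
    - {"rx": 0, "ry": 0, "rz": 0, "tx": 3, "ty": 0, "tz": 0, "claw": 1}
    - {"rx": 0, "ry": 0, "rz": 0, "tx": 3.5, "ty": 0, "tz": 0, "claw": 1}
    - {"rx": 0, "ry": 0, "rz": 0, "tx": 4, "ty": 0, "tz": 0, "claw": 1}
    - {"rx": 0, "ry": 0, "rz": 0, "tx": 4.4, "ty": 0, "tz": 0, "claw": 1}
    - {"rx": 0, "ry": 0, "rz": 0, "tx": 4.4, "ty": 0, "tz": 0, "claw": 1}
    - {"rx": 0, "ry": 0, "rz": 0, "tx": 4.4, "ty": 0, "tz": 0, "claw": 1}

```text
clock: 22.12
ee_pos: [0.5812, -0.0246, 0.1218]
orientation: [[0.493, 0.17, 0.854], [-0.085, 0.986, -0.147], [-0.866, -0.0, 0.5]]
contact_force: [-1.2, 1.0, 0.5]
width: 0.0102
```

```bash
python3 -c "
from h import *
st(B,YB)"
```

```text
t 22.1167 tip depth,y,across [44.1818  1.5369 -0.5314] F(depth,y,across) [-1.1319  0.7955 -0.895 ] tq [0.031  0.4887 0.0132] rot [ 0.0006 -0.0001 -0.0003]
```

On the floor with light contact (about 2 N), so I'll let go gently.

Emit:
arm_command:
  increments:
    - {"rx": 0, "ry": 0, "rz": 0, "tx": 0, "ty": 0, "tz": 0, "claw": 0.8}
    - {"rx": 0, "ry": 0, "rz": 0, "tx": 0, "ty": 0, "tz": 0, "claw": 0.7}
    - {"rx": 0, "ry": 0, "rz": 0, "tx": 0, "ty": 0, "tz": 0, "claw": 0.6}
    - {"rx": 0, "ry": 0, "rz": 0, "tx": 0, "ty": 0, "tz": 0, "claw": 0.5}
    - {"rx": 0, "ry": 0, "rz": 0, "tx": 0, "ty": 0, "tz": 0, "claw": 0.4}
    - {"rx": 0, "ry": 0, "rz": 0, "tx": 0, "ty": 0, "tz": 0, "claw": 0.3}
    - {"rx": 0, "ry": 0, "rz": 0, "tx": 0, "ty": 0, "tz": 0, "claw": 0.2}
    - {"rx": 0, "ry": 0, "rz": 0, "tx": 0, "ty": 0, "tz": 0, "claw": 0.2}
    - {"rx": 0, "ry": 0, "rz": 0, "tx": 0, "ty": 0, "tz": 0, "claw": 0.2}
    - {"rx": 0, "ry": 0, "rz": 0, "tx": 0, "ty": 0, "tz": 0, "claw": 0.2}

```text
clock: 22.95
ee_pos: [0.5812, -0.0246, 0.1216]
orientation: [[0.493, 0.17, 0.854], [-0.085, 0.986, -0.147], [-0.866, -0.0, 0.5]]
contact_force: [-0.2, -0.0, 0.2]
width: 0.0344
```

```bash
python3 -c "
from h import *
st(B,YB)
s=snap('side');c=s['pixels'][165:285,250:410]
cv2.imwrite('pics/c7.png',cv2.resize(c,None,fx=4,fy=4,interpolation=cv2.INTER_CUBIC)[:,:,::-1])"
```

```text
t 22.95 tip depth,y,across [44.3162  1.5203 -0.6843] F(depth,y,across) [-0.2465 -0.0591 -0.0255] tq [0.0109 0.1821 0.0145] rot [ 0.0006 -0.0002 -0.0003]
```

View pics/c7.png

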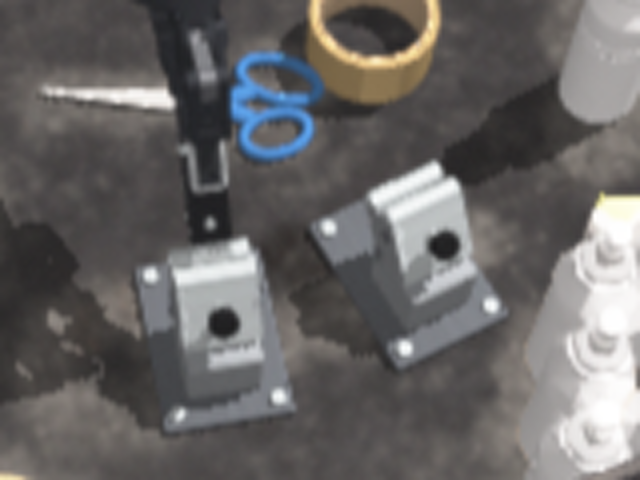

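The ninth picture shows the feeler seated in jaw B with only the black grip above the lips, and the fingers opened around it. I'll back out along the slant.

Emit:
arm_command:
  increments:
    - {"rx": 0, "ry": 0, "rz": 0, "tx": -3, "ty": 0, "tz": 0, "claw": 0}
    - {"rx": 0, "ry": 0, "rz": 0, "tx": -9, "ty": 0, "tz": 0, "claw": 0}
    - {"rx": 0, "ry": 0, "rz": 0, "tx": -18, "ty": 0, "tz": 0, "claw": 0}
    - {"rx": 0, "ry": 0, "rz": 0, "tx": -28, "ty": 0, "tz": 0, "claw": 0}
    - {"rx": 0, "ry": 0, "rz": 0, "tx": -40, "ty": 0, "tz": 0, "claw": 0}
    - {"rx": 0, "ry": 0, "rz": 0, "tx": -55, "ty": 0, "tz": 0, "claw": 0}
    - {"rx": 0, "ry": 0, "rz": 0, "tx": -72, "ty": 0, "tz": 0, "claw": 0}
    - {"rx": 0, "ry": 0, "rz": 0, "tx": -90, "ty": 0, "tz": 0, "claw": 0}
    - {"rx": 0, "ry": 0, "rz": 0, "tx": -105, "ty": 0, "tz": 0, "claw": 0}
    - {"rx": 0, "ry": 0, "rz": 0, "tx": -110, "ty": 0, "tz": 0, "claw": 0}

```text
clock: 23.83
ee_pos: [0.5274, -0.0153, 0.2202]
orientation: [[0.497, 0.169, 0.851], [-0.086, 0.986, -0.146], [-0.864, -0.001, 0.504]]
contact_force: [-0.8, -0.1, 0.3]
width: 0.0429
```

```bash
python3 - <<'E'
from h import *
st(B,YB)
s=snap('side');t=snap('top');c=s['pixels'][165:285,250:410];T0=np.load('top0.npz');S0=np.load('side0.npz')
d=t['pixels'][150:270,120:320]
cv2.imwrite('pics/c8.png',np.hstack([cv2.resize(c,None,fx=2.4,fy=3,interpolation=cv2.INTER_CUBIC),cv2.resize(d,None,fx=2,fy=3,interpolation=cv2.INTER_CUBIC)])[:,:,::-1])
P=cloud(s);R=pose(YB,30);g=(P[180:260,270:340].reshape(-1,3)-B)@R*1e3
m=(abs(g[:,1])<18)&(abs(g[:,2])<15)&(g[:,0]<-12)
print('grip depth range',np.percentile(g[m,0],[0,2,98,100]),'expect top -75',m.sum())
for a,b in((-75,-60),(-60,-45),(-45,-30),(-30,-12)):
  k=m&(g[:,0]>a)&(g[:,0]<b);print(a,np.median(g[k],0) if k.any() else None)
# bystanders: image change
for n,a,b,(u0,v0,u1,v1) in(('tape side',s,S0,(322,150,364,192)),('bottle side',s,S0,(385,140,424,200))):
  print(n,np.abs(a['pixels'][v0:v1,u0:u1].astype(int)-b['pixels'][v0:v1,u0:u1]).mean())
E
```

```text
t 23.8333 tip depth,y,across [-68.2789   1.4772   1.641 ] F(depth,y,across) [-0.667  -0.2558 -0.4614] tq [-0.0141  0.2491  0.0094] rot [0.001  0.0045 0.0001]
grip depth range [-75.2223 -74.5701 -13.065  -12.0416] expect top -75 270
-75 [-69.6734   2.2811  -2.986 ]
-60 [-51.8543   2.7198  -1.2106]
-45 [-38.0657   1.9084   0.2398]
-30 [-21.3352   1.9964   1.3567]
tape side 2.2906273620559334
bottle side 2.7944444444444443
```

View pics/c8.png

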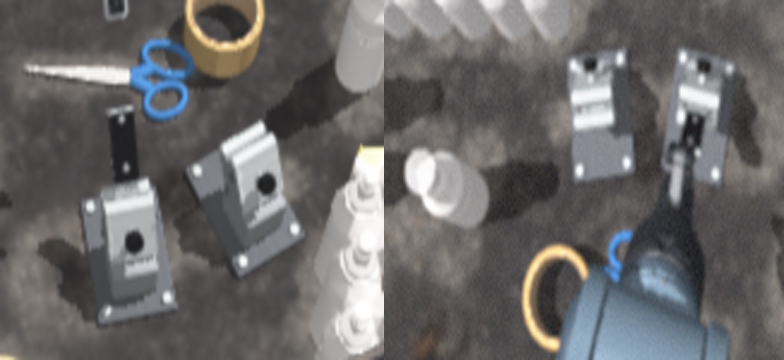

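The tenth picture shows the feeler standing in jaw B with the gripper clear of it. The grip top is 75 mm out of the mouth, which puts the tip on the 45 mm floor. The tape and bottle haven't moved. I'll hand in.

```bash
python3 -c "
from h import *
print(robot.finish_job())"
```

```text
the job is handed in; nothing more can be done
None
```

The job is handed in: the feeler is standing on the floor of the right-hand gap (the jaw at y ≈ −0.03), which is the one it fits. The left-hand jaw (y ≈ +0.11) is the one closed up too far. I did not match the two jaws to the names jaw_1 and jaw_2.

- **Right jaw:** I drew the feeler straight up out of the rack and slid it in at the slant. It reached the floor at about 44–45 mm. I pressed until the jaw just gave, with about 4 N showing at the wrist, then withdrew it.
- **Left jaw:** it jammed about 14 mm down. The jaw just gave with about 6 N showing, and I pulled the feeler back out without forcing it.
- **Placing:** I lowered the feeler to the right jaw's floor, let go with about 2 N of contact, and backed clear. The clock was at about 24 s.

**Last checks:** the grip's top stands 75 mm out of the mouth, which puts the tip on the 45 mm floor. The feeler leans about 5° within the gap's play. The side-camera view of the tape roll and spray bottle is unchanged from the start, and the gripper is touching nothing. No final check failed. The only disagreement was earlier: the two cameras differed by about 2 mm on heights at the jaws.

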